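# Open the ratchet bookend to the yellow clip

## Robot

A 6-joint arm with a two-finger parallel gripper is mounted at the origin on the work surface. World frame = base frame: x ahead of the robot, y to its left, z up, the work surface at z = 0. Lengths are in m, angles in rad, forces in N, time in s.
With the tool pointing down it reaches from about 0.3 to 0.825 m from the base axis. Payload 5.4 kg.
Tool frame: the origin (TCP) lies at the very end of the fingers, on their centre line; the grasp point (between the pads) lies 19 mm behind it; z points along the fingers, y is the line along which they close (so a half turn about z gives the same grasp; the last joint's range is limited). The gripper opens to 92 mm and grips with 3 to 60 N. Pads are 20 mm wide; open, the fingers measure 128 mm over their backs; the gripper's body (75 mm by 189 mm) begins 69 mm behind the grasp point.
Start: joints at [-1.429, 0.158, 1.597, -0, 1.386, -0.21], TCP at [0.198, -0.54, 0.215] pointing down, gripper open.
Joint ranges: [-2.91, 2.91], [-0.94, 2.29], [0.18, 2.7], [-1.29, 4.43], [0.17, 2.64], [-3, 3]. Speed limits (rad/s): [2.57, 2.57, 3.14, 3.14, 3.14, 3.14].

## Interface

Orientations are given as a rotation vector (axis times angle).
In Python, from workcell import bot gives the robot as it stands. Calls block until the motion is done:
- bot.goto(position, orientation): joint-space move of the TCP to a pose.
- bot.line_to(position, rot=None, max_speed=0.15): straight line of the TCP; rot=None keeps the orientation; max_speed is the mean speed in m/s.
- bot.set_joints(angles): joint-space move.
- bot.set_gripper(opening, newtons=None): opening from 0.0 (shut) to 1.0 (fully open); newtons is the grip in N (None keeps the last); returns when the fingers have stopped.
- bot.hold(seconds).
- bot.inverse_kinematics(position, orientation): joint angles nearest the present ones, or None.
- bot.read_camera(name): name is "side" or "top"; returns a dict with "pixels" (384x512x3 uint8, blue, green, red), "fx", "fy", "cx", "cy" (pixels), "k1" (the pictures are not rectified: a ray, as slopes to the right and down, at radius r is drawn at 1 + k1 r^2 times it, then the intrinsics apply), "R" (3x3) and "t" (3): a world point X has camera coordinates R X + t. Camera axes: x right, y down, z forward; pixel columns grow to the right and rows downward; lengths in m; the calibration is good to about 2 mm. A picture is of the moment at which its call begins. There is no depth.
A pose or a line that the arm cannot do raises bot.MotionError and nothing moves.
- bot.job_done(): hands the job in; it is judged then, once.
Readings, each from a call of its own:
- bot.current_clock(): time.
- bot.current_joints(): joint angles.
- bot.current_joint_vel(): joint speeds.
- bot.current_effort(): joint torques, N m.
- bot.current_ee_pos(): TCP position.
- bot.current_tool_rot(): TCP orientation.
- bot.current_contact_force(): force on the tool from outside, world axes, zero at the start.
- bot.current_ft_torque(): the same for the moment, N m.
- bot.current_opening(): opening from 0.0 (shut) to 1.0 (fully open).
- bot.current_grip_force(): force on a finger pad.
Only numpy, scipy, OpenCV 4.12 (cv2) and the standard library are available. Lean on these libraries where they do the work, as an engineer would, in place of code of your own. Each camera call takes 0.05 s, during which the arm holds its last target. There are 200 camera calls.

## Task

Make room in the desk book rack: press down the orange release pad of the sliding bookend with your fingertips and, keeping it pressed, push the bookend away from the books along its bar until its red pointer stands over the yellow clip. Then let the pad come up so that the ratchet catches again. Nothing is to be picked up: leave the books standing where they are and everything else on the desk alone.

Things in the scene. Friction and masses are not known exactly. Their poses are not given: they have to be found in the camera images.
- rack: Fixed desk book rack: wooden deck (x -60 to 145, y -215 to 215 mm, top 18 mm up), wooden fixed end 142 mm high at y = -200, and at x = 90 a dark steel bar along y, 42 to 58 mm up, end posts 66 mm high, saw teeth (10 mm pitch, 4 mm high) on its underside. Origin: on the desk, 60 mm from the deck's near edge, mid-length; z up, +y along the bar, away from the books.
- jaw (a joint): Travel of the aluminium bookend (jaw) along the rack's +y, m: 0 = nearest the books, end stop 0.21. Slides with about 3 N and stays where left. Unless the pad is pressed the ratchet blocks + motion (up to 10 mm of play); towards the books it clicks freely. The jaw is an upright plate, 130 mm wide (rack x -50 to 80), 12 mm thick, top 150 mm above the desk.
- release (a joint): How far the orange pad is pressed down, m: 0 = up, 0.010 = bottom stop. Spring 1.6 N at the top to 5.6 N at the bottom; let go, it comes up by itself (resting at 0 to 0.0045, as the pawl may sit on a tooth). Beyond 0.006 the pawl is clear of the teeth and the jaw slides; keep it at 0.007 or more while pushing. The pad travels with the jaw.
- pad (a point): Centre of the top face of the orange release pad (56 mm in rack x, 52 mm in rack y), 128 mm above the desk when fully up; moves with pad and jaw.
- lip (a point): Top edge, mid-width, of the inner face of the lip, 148 mm above the desk. The pad is the floor of an open-topped pocket on the jaw's side away from the books: plate on its -y side, this upright lip (8 mm thick, 76 mm wide in rack x) on its +y side, 60 mm apart, open at both ends in rack x. The inner face is 30 mm from the pad's centre. Fingers in the pocket push the jaw by the lip.
- pointer (a point): Underside, near the tip, of the jaw's red pointer, a bar 5 mm wide in rack y that reaches out in rack +x over the white scale strip, 45 mm above the desk. It lies in the plane of the jaw plate, 36 mm to the -y side of the pad's centre.
- clip: Yellow clip fixed on the white scale strip along the far edge of the deck, 22 mm wide in rack y, 12 mm high. Origin: centre of its underside; same axes as the rack. The pointer passes above it without touching.
- book_red: Red pocket book standing at the fixed end of the rack, 95 (x) x 30 (y, thickness) x 135 mm high. Loose. Origin: centre of the underside.
- book_green: Green pocket book standing in the middle of the row, 90 x 26 (y, thickness) x 128 mm high. Loose. Origin: centre of the underside.
- book_brown: Brown pocket book standing nearest the jaw, 92 x 28 (y, thickness) x 132 mm high. Loose. Origin: centre of the underside.
- mug: Blue ceramic mug, 80 mm across, 92 mm high. Origin: centre of the underside. Leave alone.
- stapler: Red and black stapler lying along its x axis, 135 x 36 x 50 mm. Origin: centre of the underside. Leave alone.
- cat: White ceramic cat figurine, 68 mm across, 103 mm high. Origin: centre of the underside. Leave alone.
- punch: Two-hole paper punch, blue lever on black base, 85 x 110 x 65 mm. Origin: centre of the underside. Leave alone.
- pencup: Round wooden pen cup with pens, 76 mm across, cup 100 mm high, pens up to 155 mm. Origin: centre of the underside. Leave alone.
There are look-alikes about, which are no part of the job. Leave any turquoise look-alike of the book_green alone. Leave any turquoise look-alike of the book_brown alone.

How it is judged:
On the way:
1. the release pad is pressed down before the jaw is moved (more than 6.5 mm down while the jaw is within 30 mm of its start) (value of joint release above 0.0065 m and distance of pointer from where it was at the start of the episode below 0.03 m), for 0.1 s.
At the end, for the whole second after the job is handed in: The red pointer stands over the yellow clip (within 11 mm of its middle along the bar), the jaw is at rest, the release pad has come up again (less than 5.5 mm down) and the three books stand upright (within 0.1 rad) (y of pointer in the frame of clip between -0.011 and 0.011 m and velocity of joint jaw between -0.005 and 0.005 m/s and value of joint release below 0.0055 m and angle between each of book_red, book_green, book_brown's own z axis and vertical below 0.1 rad); the robot touches nothing.
It fails at once if a book is shifted more than 20 mm, lifted or tipped (distance of any of book_red, book_green, book_brown from where it was at the start of the episode above 0.02 m or angle between any of book_red, book_green, book_brown's own z axis and vertical above 0.3 rad).
It fails at once if the mug, stapler, cat, punch or pen cup is moved more than 30 mm, lifted or tipped (distance of any of mug, stapler, cat, punch, pencup from where it was at the start of the episode above 0.03 m or angle between any of mug, stapler, cat, punch, pencup's own z axis and vertical above 0.4 rad).
It also fails if it takes over 38 s, if anything falls off the work surface, if the arm or the gripper's body presses on something with over 40 N, if the wrist force passes 120 N, or if a joint passes its speed limit or range.

## Working session

There is one attempt and no reset: what is moved stays moved. The work goes in short steps, each a Python script; the robot and the scene stay as the last script left them, time stands still between calls to the robot, and variables do not carry over. Pictures are saved under pics/ and viewed, at most 10 in all, crops included, and the job is handed in when it is done.

```bash
mkdir -p pics; ls
cat > h.py <<'E'
import numpy as np, cv2
from workcell import bot
def ray(c,u,v):
    K=np.array([[c['fx'],0,c['cx']],[0,c['fy'],c['cy']],[0,0,1.]])
    x,y=(u-c['cx'])/c['fx'],(v-c['cy'])/c['fy']
    p=np.array([x,y])
    for _ in range(20): p=np.array([x,y])/(1+c['k1']*(p@p))
    R=np.array(c['R']);t=np.array(c['t'])
    return -R.T@t, R.T@np.array([p[0],p[1],1])
def onz(c,u,v,z):
    o,d=ray(c,u,v); return o+d*(z-o[2])/d[2]
def proj(c,X):
    p=np.array(c['R'])@np.array(X)+np.array(c['t']); s=p[:2]/p[2]; s=s*(1+c['k1']*(s@s))
    return np.array([c['fx']*s[0]+c['cx'],c['fy']*s[1]+c['cy']])
E
python3 - <<'E'
from h import *
for n in("top","side"):
    c=bot.read_camera(n); cv2.imwrite(f"pics/{n}0.png",c['pixels']); o,d=ray(c,c['cx'],c['cy']); print(n,o,d,c['fx'],c['k1'])
print(bot.current_clock(),bot.current_tool_rot())
E
```

```text
pics
top [ 0.42339841 -0.0609343   1.3787009 ] [ 0.08072036 -0.0070629  -0.99671176] 453.04123746800263 0.057768802410379023
side [ 1.02580739 -0.32745643  0.93781575] [-0.5072611   0.26966234 -0.81851597] 370.7800998526149 -0.020768045911028026
0.1 [-3.09139045e+00 -5.49489868e-01 -1.18960293e-04]
```

View pics/top0.png

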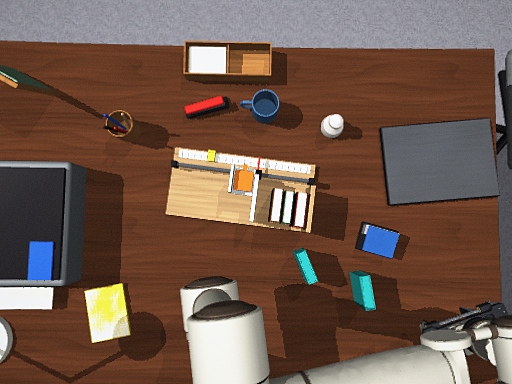

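View pics/side0.png

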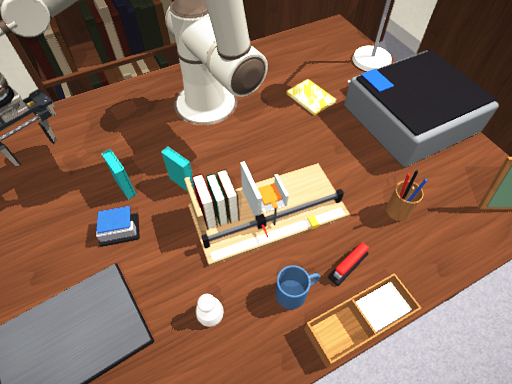

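The top view shows the rack at (167-315, 148-232). The orange pad is near (242,180), the red pointer near (262,163) and the yellow clip near (211,156). Things I could confuse with these:
- **Pad:** the tan tray compartment at (256,63).
- **Clip:** the yellow notepad at (107,312).
- **Pointer:** the red stapler at (206,106).
- **Books:** the turquoise blocks at (306,266) and (362,290).

I choose the items on the rack. I'll confirm them in one close crop and measure.

```bash
cat >> h.py <<'E'
def blobs(c,lo,hi,box,amin=4):
    x0,y0,x1,y1=box
    h=cv2.cvtColor(c['pixels'],cv2.COLOR_BGR2HSV)
    m=cv2.inRange(h,np.array(lo),np.array(hi)); k=np.zeros_like(m); k[y0:y1,x0:x1]=m[y0:y1,x0:x1]
    n,l,s,ce=cv2.connectedComponentsWithStats(k)
    return [(ce[i].round(2),s[i].tolist()) for i in range(1,n) if s[i][4]>=amin]
E
python3 - <<'E'
from h import *
T=bot.read_camera("top");S=bot.read_camera("side")
a=cv2.resize(T['pixels'][135:240,155:325],None,fx=4.6,fy=4.6,interpolation=cv2.INTER_CUBIC)[:, :780]
b=cv2.resize(S['pixels'][155:265,180:355],None,fx=4.4,fy=4.4,interpolation=cv2.INTER_CUBIC)
cv2.imwrite("pics/tc.png",a);cv2.imwrite("pics/sc.png",b)
for n,c,box in(("T",T,(155,135,325,240)),("S",S,(180,155,355,265))):
  for nm,lo,hi in(("yel",(23,150,120),(35,255,255)),("org",(8,200,150),(20,255,255)),("red",(0,180,120),(6,255,255))):
    print(n,nm,blobs(c,lo,hi,box))
E
```

```text
T yel [(array([210.9 , 154.79]), [207, 149, 9, 12, 80])]
T org [(array([243.18, 179.2 ]), [234, 164, 20, 27, 343])]
T red [(array([258.47, 162.53]), [257, 156, 4, 14, 17])]
S yel [(array([312.82, 222.35]), [308, 215, 11, 14, 55])]
S org [(array([275.87, 191.77]), [271, 184, 11, 17, 69]), (array([265.5 , 203.25]), [264, 203, 4, 2, 4])]
S red [(array([200. , 173.5]), [198, 173, 5, 2, 6]), (array([194.5 , 175.25]), [193, 175, 4, 2, 4]), (array([204.56, 179.  ]), [203, 175, 4, 9, 9]), (array([263.74, 228.32]), [261, 225, 6, 10, 19]), (array([348.06, 258.21]), [339, 249, 16, 16, 104]), (array([352.89, 262.89]), [351, 261, 4, 4, 9])]
```

View pics/tc.png

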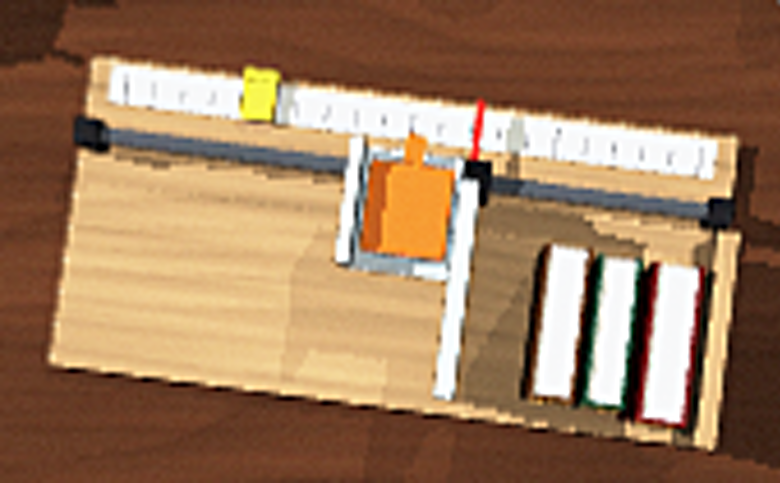

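View pics/sc.png

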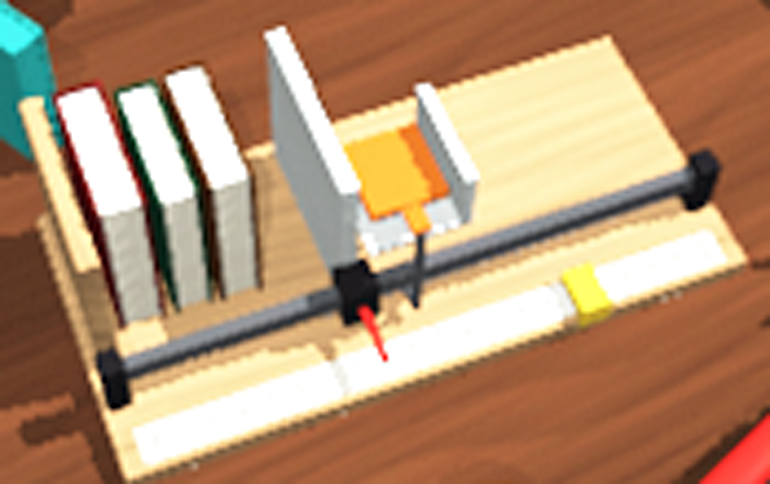

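The crops confirm it. The orange pad is in the pocket between plate and lip, the red pointer tip is at about (259,158) in top, and the yellow clip is at (211,155) in top and (313,222) in side. Next, metric positions.

Run:
```python
from h import *
T=bot.read_camera("top");S=bot.read_camera("side")
t=lambda u,v,z:onz(T,155+u/4.6,135+v/4.6,z)
s=lambda u,v,z:onz(S,180+u/4.4,155+v/4.4,z)
P={}
P['cFL']=t(93,58,.018);P['cNL']=t(50,363,.018);P['cFR']=t(737,137,.018)
P['postL']=t(90,133,.066);P['postR']=t(720,212,.066)
P['ScFL']=s(748,263,.018);P['ScFR']=s(130,480,.018);P['ScNL']=s(610,37,.018)
P['SpL']=s(706,165,.066);P['SpR']=s(113,360,.066)
d=P['postL']-P['postR'];d2=P['cFL']-P['cFR'];d3=P['SpL']-P['SpR'];d4=P['ScFL']-P['ScFR']
print([ (np.degrees(np.arctan2(-q[0],q[1])).round(2),np.linalg.norm(q).round(4)) for q in(d,d2,d3,d4)])
for k,v in P.items(): print(k,v.round(4))
y=d+d2+d3+d4; y=y[:2]/np.linalg.norm(y[:2]); x=np.array([y[1],-y[0]])
oo=[P['cFL'][:2]-.145*x-.215*y, P['cNL'][:2]+.06*x-.215*y,P['cFR'][:2]-.145*x+.215*y,P['ScFL'][:2]-.145*x-.215*y,P['ScFR'][:2]-.145*x+.215*y,P['ScNL'][:2]+.06*x-.215*y,
 .5*(P['postL']+P['postR'])[:2]-.09*x,.5*(P['SpL']+P['SpR'])[:2]-.09*x]
print(np.round(oo,4)); o=np.mean(oo,0); print('o',o,'y',y)
loc=lambda p:(np.array([(p[:2]-o)@x,(p[:2]-o)@y])*1000).round(1)
print('clip T',loc(onz(T,210.9,154.8,.028)),'S',loc(onz(S,312.8,222.35,.028)))
print('pointer tip T',loc(t(482,103,.048)),'base',loc(t(476,158,.048)),'S tip',loc(s(383,358,.048)))
for uv in((370,155),(462,165),(447,262),(360,250)): print('pad',loc(t(*uv,.128)))
for uv in((343,152),(430,128),(450,198),(368,222)): print('padS',loc(s(*uv,.128)))
print('lip topmid T',loc(t(352,200,.148)),'plate top T',loc(t(472,185,.15)),loc(t(444,397,.15)))
np.savez('rack.npz',o=o,x=x,y=y)
```

```text
[(np.float64(-6.32), np.float64(0.4016)), (np.float64(-6.16), np.float64(0.4266)), (np.float64(-6.96), np.float64(0.4015)), (np.float64(-6.64), np.float64(0.4255))]
cFL [0.6502 0.1738 0.018 ]
cNL [0.4497 0.1959 0.018 ]
cFR [ 0.6044 -0.2503  0.018 ]
postL [0.5943 0.1661 0.066 ]
postR [ 0.5501 -0.2331  0.066 ]
ScFL [0.6562 0.175  0.018 ]
ScFR [ 0.607  -0.2477  0.018 ]
ScNL [0.4522 0.2003 0.018 ]
SpL [0.6016 0.1689 0.066 ]
SpR [ 0.5529 -0.2297  0.066 ]
[[ 0.4817 -0.0234]
 [ 0.4849 -0.0245]
 [ 0.4847 -0.0203]
 [ 0.4877 -0.0222]
 [ 0.4873 -0.0176]
 [ 0.4874 -0.0201]
 [ 0.4828 -0.0233]
 [ 0.4879 -0.0202]]
o [ 0.48554528 -0.02145737] y [0.11345278 0.99354339]
clip T [132.3 101.9] S [135.5  98.6]
pointer tip T [140.5 -44.8] base [104.6 -45.5] S tip [139.5 -43.5]
pad [88.5 18.2]
pad [ 89.6 -37.7]
pad [ 30.2 -36.2]
pad [30.7 16.6]
padS [ 38.9 -30.7]
padS [41.5 25.7]
padS [93.4 16.5]
padS [ 91.4 -35.5]
lip topmid T [58.1 24.2] plate top T [ 75.9 -45.2] [-50.4 -44.8]
```

Sizes and the two views agree: deck 427 mm against 430, pad about 58x54 mm, both within a few mm. In rack coordinates the pointer is at y≈-44.5, the pad centre at (60,-9) and the clip at y≈100, so travel is about 145 mm. Next I close the fingers with the closing line along rack x, go above the pad and press with force guidance.

```bash
cat >> h.py <<'E'
try:
    r=np.load('rack.npz'); o,x,y=r['o'],r['x'],r['y']
    W=lambda lx,ly,z: np.r_[o+lx*x+ly*y,z]
    L=lambda p:np.array([(p[:2]-o)@x,(p[:2]-o)@y])
except OSError: pass
E
python3 - <<'E'
from h import *
from scipy.spatial.transform import Rotation as Ro
bot.set_gripper(0.0)
best=None
for s in(1,-1):
    yt=s*np.r_[x,0]; z=np.array([0,0,-1.]); M=np.c_[np.cross(yt,z),yt,z]; rv=Ro.from_matrix(M).as_rotvec()
    q=bot.inverse_kinematics(W(.06,-.006,.2),rv)
    if q is not None:
        print(s,np.round(q,2)); c=abs(np.array(q)[5])
        if best is None or c<best[0]: best=(c,rv)
rv=best[1]; np.save('rv.npy',rv)
p=bot.current_ee_pos(); bot.line_to(np.r_[p[:2],.26],max_speed=.2)
bot.goto(W(.06,-.006,.21),rv)
print(bot.current_clock(),L(bot.current_ee_pos()),bot.current_opening(),bot.current_contact_force())
T=bot.read_camera("top");S=bot.read_camera("side")
a=cv2.resize(T['pixels'][135:240,155:325],(512,316));b=cv2.resize(S['pixels'][115:265,180:355],(340,291))
m=np.zeros((607,512,3),np.uint8);m[:316]=a;m[316:,:340]=b
cv2.imwrite("pics/above.png",m[:600])
E
```

```text
1 [-0.28  0.09  1.7  -0.    1.35 -0.17]
-1 [-0.28  0.09  1.7  -0.    1.35  2.97]
4.225 [ 0.06014548 -0.00686507] 0.004745412099212288 [-0.41080177 -0.09794263  0.26608858]
```

View pics/above.png

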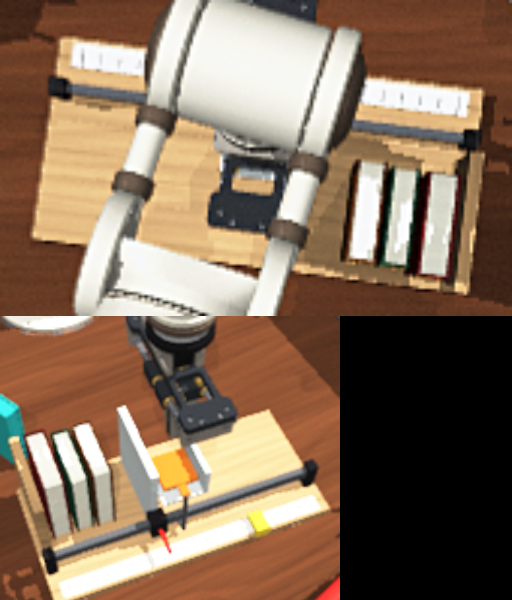

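The arm hides the pad in top, but side shows the closed fingers above the pocket with pointer and clip both visible. I descend with force checks.

Run:
```python
from h import *
bot.line_to(W(.06,-.006,.135),max_speed=.1); bot.hold(.2)
f0=bot.current_contact_force(); print(f0.round(2) if hasattr(f0,'round') else f0)
f0=np.array(f0)
for z in np.arange(.131,.1150,-.002):
    bot.line_to(W(.06,-.006,z),max_speed=.03); bot.hold(.1)
    f=np.array(bot.current_contact_force())-f0; p=bot.current_ee_pos()
    print(round(z,4),p[2].round(4),(L(p)*1000).round(1),f.round(2))
    if f[2]>8 or np.hypot(f[0],f[1])>6: break
print(bot.current_clock())
```

```text
[ 0.34 -0.16  0.14]
0.131 0.1309 [59.9 -6. ] [ 0.1  -0.52 -0.34]
0.129 0.129 [60. -6.] [-0.06  0.11 -0.59]
0.127 0.1273 [60.3 -6.1] [-0.29  0.1   2.5 ]
0.125 0.1252 [60.3 -6. ] [0.65 0.43 2.72]
0.123 0.1232 [60.2 -6. ] [ 1.05 -0.21  3.4 ]
0.121 0.1212 [60.2 -6. ] [1.69 0.26 3.99]
0.119 0.1192 [60.2 -6. ] [ 1.1  -1.52  4.33]
0.117 0.1182 [60.4 -6. ] [-0.62  1.53  9.68]
8.2583
```

The pad was met at 0.128 and bottomed near 0.118, as specified. I back off to about 9 mm pressed and push along the bar, stopping short to look.

```bash
cat >> h.py <<'E'
def ptr():
    S=bot.read_camera("side")
    h=cv2.cvtColor(S['pixels'],cv2.COLOR_BGR2HSV)
    m=cv2.inRange(h,np.array((0,180,120)),np.array((6,255,255)))|cv2.inRange(h,np.array((174,180,120)),np.array((179,255,255)))
    v,u=np.nonzero(m); q=[]
    for a,b in zip(u,v):
        l=L(onz(S,a,b,.048))
        if .098<l[0]<.145 and -.1<l[1]<.2: q.append(l)
    q=np.array(q); return S,(len(q), (q.mean(0)*1000).round(1) if len(q) else None)
E
python3 - <<'E'
from h import *
z=.1187
bot.line_to(W(.06,-.006,z),max_speed=.03); bot.hold(.15)
print('start',ptr()[1])
for ly in(.01,.03,.07,.12,.14):
    bot.line_to(W(.06,ly,z),max_speed=.05)
    p=bot.current_ee_pos(); f=np.array(bot.current_contact_force())
    print(ly,p[2].round(4),(L(p)*1000).round(1),f.round(1),ptr()[1])
    if np.hypot(f[0],f[1])>15: print('stop');break
print(bot.current_clock())
S=bot.read_camera("side")
cv2.imwrite("pics/push.png",cv2.resize(S['pixels'][115:265,180:355],None,fx=3.4,fy=3.4,interpolation=cv2.INTER_CUBIC))
print(blobs(S,(23,150,120),(35,255,255),(180,155,355,265)))
E
```

```text
start (19, array([115.1, -42.4]))
0.01 0.1185 [59.7 11.1] [ 1.2 -0.9  4.9] (17, array([112.2, -28.5]))
0.03 0.1185 [59.7 31.2] [ 0.7 -0.2  4.6] (20, array([113.5,  -9. ]))
0.07 0.1185 [59.6 70.8] [ 0.9 -2.5  4.5] (19, array([112.5,  30.7]))
0.12 0.1185 [ 59.6 120.6] [ 1.7 -2.4  4.8] (21, array([115.8,  80.3]))
0.14 0.1185 [ 59.5 141.1] [ 1.2 -0.5  5.2] (17, array([111.9, 101.5]))
12.625
[(array([310.83, 174.5 ]), [309, 174, 4, 2, 6]), (array([316.36, 185.48]), [313, 183, 8, 6, 25]), (array([323.5 , 190.33]), [322, 190, 4, 2, 6]), (array([312.61, 223.68]), [308, 217, 11, 12, 41]), (array([313.22, 218.78]), [312, 216, 4, 6, 9])]
```

View pics/push.png

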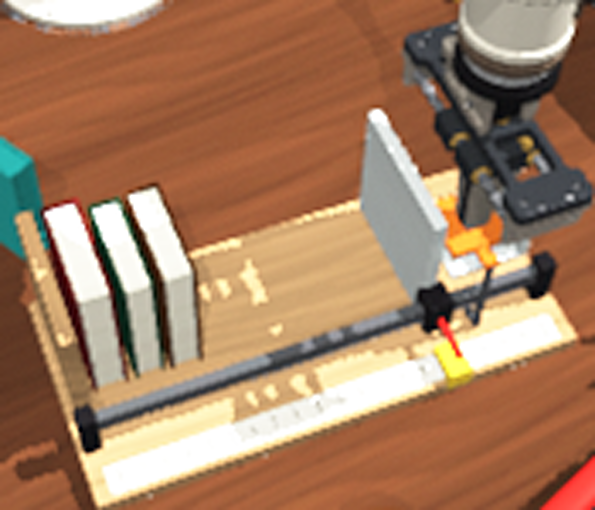

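The jaw came along with the pad still pressed, and the pointer now stands over the clip at (455,365) in the crop. Side measures y≈101 against the clip's 98.6 to 101.9. I release straight up, clear away and check from both views.

Run:
```python
from h import *
p=bot.current_ee_pos()
bot.line_to(np.r_[p[:2],.135],max_speed=.04)
bot.line_to(np.r_[p[:2],.24],max_speed=.15)
bot.goto(np.array([.25,-.35,.3]),np.load('rv.npy')); bot.hold(.3)
print(ptr()[1],bot.current_clock(),np.round(bot.current_contact_force(),2))
T=bot.read_camera("top")
for n,lo,hi in(("yel",(23,150,120),(35,255,255)),("red",(0,180,120),(6,255,255))):
    for ce,s in blobs(T,lo,hi,(155,135,290,190)): print(n,s,(L(onz(T,*ce,.048 if n=="red" else .028))*1000).round(1))
S=bot.read_camera("side")
a=cv2.resize(T['pixels'][135:240,155:325],None,fx=3,fy=3,interpolation=cv2.INTER_CUBIC);b=cv2.resize(S['pixels'][155:265,180:355],None,fx=2.4,fy=2.4,interpolation=cv2.INTER_CUBIC)
m=np.zeros((a.shape[0]+b.shape[0],510,3),np.uint8);m[:a.shape[0],:a.shape[1]]=a;m[a.shape[0]:,:b.shape[1]]=b
cv2.imwrite("pics/end.png",m)
```

```text
(18, array([112. , 101.6])) 16.45 [-0.16 -0.38 -0.05]
yel [207, 149, 4, 12, 24] [133.5 109.4]
yel [211, 150, 5, 11, 34] [133.3  95.9]
red [210, 153, 2, 3, 5] [131.  101.4]
red [209, 160, 2, 4, 5] [108.9 100.8]
```

View pics/end.png

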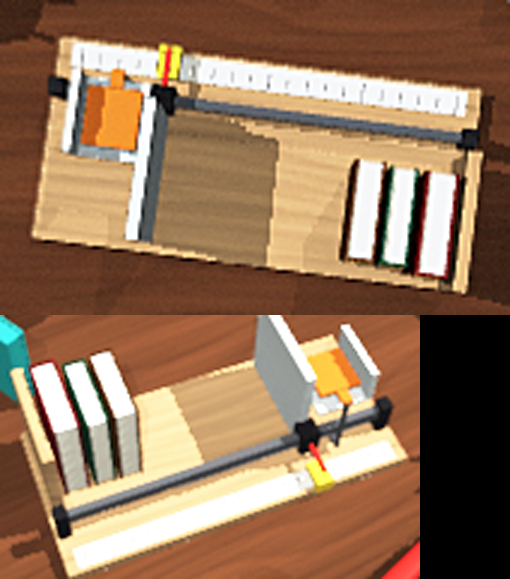

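The pointer crosses the middle of the clip at (168,65) in the top crop, y 101 against a clip centre of about 102. The books stand where they were and the arm is clear, so I hand in.

```bash
python3 -c "
from workcell import bot
print(bot.job_done())"
```

```text
the job is handed in; nothing more can be done
None
```

The job is handed in at about 16.5 s: the bookend's red pointer measures about 1 mm (top camera) to 3 mm (side camera) from the middle of the yellow clip, the pad is released, the books look unmoved and the arm is clear; no verdict was returned.

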